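# Rock-test the covers on the surface plate

### The arm

A 6-joint arm with a two-finger parallel gripper is mounted at the origin on a cart in front of the work surface, level with it; the furniture and walls round the work are solid. World frame = base frame: x ahead of the robot, y to its left, z up, the work surface at z = 0. Lengths are in m, angles in rad, forces in N, time in s.
With the tool pointing down it reaches from about 0.275 to 0.825 m from the base axis. Payload 5.2 kg.
Tool frame: the origin (TCP) lies at the very end of the fingers, on their centre line; the grasp point (between the pads) lies grip_depth behind it (grip_depth is the distance from the TCP to the grasp point, in m); z points along the fingers, y is the line along which they close (so a half turn about z gives the same grasp; the last joint's range is limited). The gripper opens to 93 mm and grips with 3 to 60 N. Pads are 15 mm wide; open, the fingers measure 128 mm over their backs; the gripper's body (75 mm by 188 mm) begins 65 mm behind the grasp point.
Start: joints at [0.974, 0.259, 1.535, -0, 1.348, -0.203], TCP at [0.211, 0.508, 0.219] pointing down, gripper open.
Joint ranges: [-3.14, 3.14], [-0.91, 2.08], [0.19, 2.58], [-1.22, 4.36], [0.22, 2.71], [-3.12, 3.12]. Speed limits (rad/s): [2.57, 2.57, 3.14, 3.14, 3.14, 3.14].

### API

Orientations are given as a unit quaternion [w, x, y, z].
In Python, from cell import get_obs, camera, calibration, finish_job, grip_depth gives the robot as it stands. The module is installed in compiled form; this text tells all that it offers.
- The arm moves only by the tool jog_arm, never from a script. Its argument "targets" is a list of rows, each an object with "delta_pos": the shift along the tool's x, y, z in cm, a list of three; "spin": the turn about the tool's z in degrees; "hand": the gripper command: -1 is shut, 1 is fully open, values between are in proportion. In form: [{"delta_pos": [dx, dy, dz], "spin": spin, "hand": hand}, ...]. A call has 1 to 8 rows; each row shifts and turns the commanded pose from where the row before left it, along the tool's axes as they then stand; what a row does not reach is not made up. A row lasts 1/8 s, in which the tool goes at most 62.5 mm and 10.7 degrees, less where a joint would pass 70% of its speed; a pose out of reach is approached as far as the arm can. A call with a gripper value outside its range is refused whole. The fingers move at their own pace and stop on an object; "force" is the grip in N (left out, the last holds). Time passes only in rows, so rows that do not move let the fingers close. It gives the time, the measured TCP pose, the force, the opening and the grip force at its end, in the units of the state.
- get_obs(): the state, without advancing time (a new reading comes with each control period).
- camera(name): name is "scene" or "top" or "wrist"; returns the picture (400x640x3 uint8, red, green, blue); there is no depth.
- calibration(name): a dict with "mtx" (3x3 intrinsics, pixels), "rvec" (rotation vector, rad) and "tvec" (3), from world to camera coordinates, as OpenCV has them. Camera axes: x right, y down, z forward; pixel columns grow to the right and rows downward; lengths in m; the calibration is good to about 2 mm. A picture is of the moment at which its call begins: read the wrist's pose just before it. calibration takes no time and is no camera call; for the wrist camera it gives the pose at the moment of the call.
- finish_job(): hands the job in; it is judged then, once.
The state is a dict: "clock": time; "joints": joint angles; "joint_velocities": joint speeds; "effort": joint torques, N m; "ee_pos": TCP position; "tcp_rot": TCP orientation; "wrist_force": force on the tool from outside, world axes, zero at the start; "moment": the same for the moment, N m; "opening": finger opening in m; "gripper_force": force on a finger pad.
Only numpy, scipy, OpenCV 4.12 (cv2) and the standard library are available. Lean on these libraries where they do the work, as an engineer would, in place of code of your own. Each camera call takes 0.05 s, during which the arm holds its last target. There are 200 camera calls.

### The job

One of the two round covers on the granite surface plate is warped. Without lifting or sliding them, press lightly with the closed fingertips, never with more than about 15 N, on the discs beyond the two ends of their ribs until you find the cover that rocks; hold it rocked right down for a moment. Then pick that cover up by its rib and lay it flat, rib up, in the red tray; leave the other lying on the surface plate and do not disturb the things around.

Things in the scene. Friction and masses are not known exactly. Their poses are not given: they have to be found in the camera images.
- cover_a: one of two look-alike round aluminium covers, 104 mm across, 0.25 to 0.5 kg; either may be the warped one. Origin: centre of the underside, on the surface plate; z up. The disc's top face is 11 mm above the origin; on it, in the middle, stands a straight grip rib 32 mm long along the cover's x, 14 mm thick along y, its top 36 mm above the origin (grip it across y, from above)
- cover_b: one of two look-alike round aluminium covers, 104 mm across, 0.25 to 0.5 kg; either may be the warped one. Origin: centre of the underside, on the surface plate; z up. The disc's top face is 11 mm above the origin; on it, in the middle, stands a straight grip rib 32 mm long along the cover's x, 14 mm thick along y, its top 36 mm above the origin (grip it across y, from above)
- surface_plate: dark granite surface plate, 130 mm (x) by 250 mm (y), 30 mm high, fixed on the bench; origin under its centre, on the bench; the covers lie on its top face, 30 mm above the origin
- plate_top (a point): centre of the surface plate's top face. Both covers lie level here until pressed; the flat one stays put. The warped one has its underside bent up towards one end of its x axis (+x or -x, not known): 2 to 3 N pressed 40 mm from its centre on that side, beyond the rib's end, rocks it by 0.09 rad, so the spot sinks 2 to 3 mm until it bears; pressed at the other end it stays put; let go, it rocks back
- reject_tray: open square red plastic reject tray, 150 x 150 mm outside, 5 mm walls, 20 mm high, floor 5 mm thick, fixed on the bench behind the surface plate as seen from the robot; origin under its centre, on the bench
- oil_can: red oil can with a thin spout, 68 mm across, 152 mm high, a loose bystander; origin at the centre of its underside
- paste_tin: round grey tin, 64 mm across, 42 mm high, a loose bystander; origin at the centre of its underside
- tape_roll: roll of cream tape lying flat, 90 mm across, 48 mm high, a loose bystander; origin at the centre of its underside
- piston_b: grey piston, about 37 mm long and 37 mm high, a loose bystander; origin at the centre of its underside

How it is judged:
On the way, in this order (a step that is already met when the one before it is completed fails the run):
1. the warped cover is rocked over on the surface plate by the fingers (tilted by more than 0.065 rad with its middle still down, not slid by more than 20 mm) and held so for 0.2 s (angle between warped_disc's own z axis and vertical between 0.065 and 0.13 rad and contact force between warped_disc and the fingers above 0.5 N and distance of warped_disc from where it was at the start of the episode below 0.02 m and z of warped_disc in the frame of surface_plate between 0.034 and 0.042 m), for 0.2 s.
2. the warped cover is lifted clear of the surface plate (z of warped_disc in the frame of surface_plate above 0.058 m), for 0.1 s.
At the end, for the whole second after the job is handed in: the warped cover lies rib up (within 0.15 rad of level), at rest on the floor of the red tray, its centre within 40 mm of the tray's; the flat cover lies level (0.03 rad) on the surface plate, its centre over the plate; both released (x of warped_disc in the frame of reject_tray between -0.04 and 0.04 m and y of warped_disc in the frame of reject_tray between -0.04 and 0.04 m and z of warped_disc in the frame of reject_tray between 0.009 and 0.018 m and angle between warped_disc's own z axis and vertical below 0.15 rad and x of flat_disc in the frame of surface_plate between -0.065 and 0.065 m and y of flat_disc in the frame of surface_plate between -0.125 and 0.125 m and z of flat_disc in the frame of surface_plate between 0.034 and 0.042 m and angle between flat_disc's own z axis and vertical below 0.03 rad and linear speed of each of cover_a, cover_b below 0.02 m/s); the robot touches nothing.
It fails at once if the fingers press on a cover's disc with more than 30 N (contact force between any of warped_disc, flat_disc and the fingers above 30 N).
It fails at once if a flat cover is lifted or tipped off the surface plate (15 mm or 0.1 rad) (z of flat_disc in the frame of surface_plate above 0.053 m or angle between flat_disc's own z axis and vertical above 0.1 rad).
It fails at once if a flat cover is slid more than 20 mm on the surface plate (distance of flat_disc from where it was at the start of the episode above 0.02 m).
It fails at once if a bystander is moved by more than 20 mm (distance of any of oil_can, paste_tin, tape_roll, piston_b from where it was at the start of the episode above 0.02 m).
It also fails if it takes over 67 s, if anything falls off the work surface, if the arm or the gripper's body presses on something with over 40 N, if the wrist force passes 120 N, or if a joint passes its speed limit or range.

## Working session

There is one attempt and no reset: what is moved stays moved. The work goes in short steps, Python scripts to look and compute and a tool call to move; the robot and the scene stay as the last step left them, time stands still between calls to the robot, and variables do not carry over. Pictures are saved under pics/ and viewed, at most 10 in all, crops included, and the job is handed in when it is done.

Besides the shell and the picture viewer there is one more tool, called after "Call:" by a JSON object that holds its "fn" and its "kwargs", one argument or row to a line. jog_arm: Moves the arm, as the interface text tells. Its arguments: {"type":"object","properties":{"targets":{"type":"array","items":{"type":"object","properties":{"delta_pos":{"type":"array","items":{"type":"number"}},"spin":{"type":"number"},"hand":{"type":"number"}}}},"force":{"type":"number"}},"required":["targets"]}

```bash
mkdir -p pics; cat > h.py <<'E'
import numpy as np, cv2
from cell import *
def ray(name,uv,z,cal=None):
    c=cal or calibration(name); R=cv2.Rodrigues(np.array(c["rvec"],float))[0]; t=np.array(c["tvec"],float).ravel()
    uv=np.atleast_2d(np.array(uv,float)); d=np.c_[uv,np.ones(len(uv))]@np.linalg.inv(np.array(c["mtx"])).T@R
    o=-R.T@t; return o+d*((z-o[2])/d[:,2])[:,None]
E
python3 - <<'E'
from h import *
for n in("top","scene"):
    cv2.imwrite(f"pics/{n}0.png",camera(n)[:,:,::-1])
o=get_obs(); print(o, grip_depth if not callable(grip_depth) else grip_depth())
E
```

```text
{'clock': 0.1, 'joints': array([ 9.74190175e-01,  2.59260872e-01,  1.53597539e+00, -5.49364642e-06,
        1.34803417e+00, -2.02821125e-01]), 'joint_velocities': array([ 1.24642766e-04, -1.91442146e-03, -3.69300007e-03,  4.38202925e-05,
       -1.63646583e-04, -6.36154739e-04]), 'effort': array([ 2.34143903e-03, -4.38209617e+01, -2.84645623e+01,  7.21122441e-02,
        3.62404471e-02, -3.70545911e-05]), 'ee_pos': array([0.21072755, 0.5074803 , 0.21790514]), 'tcp_rot': array([-3.23989960e-04,  1.95622167e-01,  9.80678981e-01, -7.73803256e-04]), 'wrist_force': array([-0.41327176,  0.2533478 ,  0.23897982]), 'moment': array([-9.16238026e-05, -5.02743297e-02, -8.33229765e-02]), 'gripper_force': 0.0, 'opening': 0.09312368197517973} 0.0188
```

View pics/top0.png

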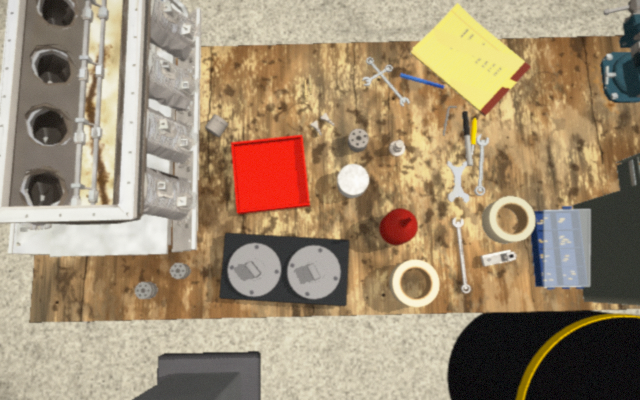

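View pics/scene0.png

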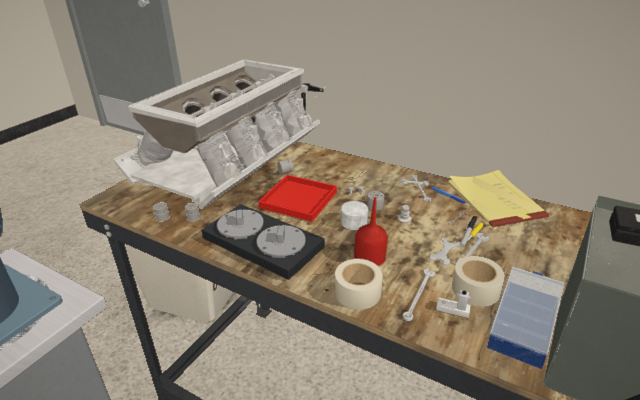

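The top view shows the plate around (285,270), covers at (254,269) and (314,271), the tray at (270,175), the oil can at (398,227), tape at (415,283).

```bash
python3 - <<'E'
from h import *
np.set_printoptions(precision=4,suppress=True)
P=ray("top",[[225,234],[348,240],[346,305],[221,299]],.03);print(P,P.mean(0))
print(ray("top",[[254,270],[314,271]],.041))
im=cv2.imread("pics/top0.png");m=((im[:,:,2]>180)&(im[:,:,1]<60)).astype(np.uint8)
c=max(cv2.findContours(m,0,2)[0],key=cv2.contourArea);r=cv2.minAreaRect(c);print(r,ray("top",cv2.boxPoints(r),.02),ray("top",r[0],.02))
print("can,tape,tin",ray("top",[[398,227],[415,283],[353,180]],.05))
c=calibration("wrist");R=cv2.Rodrigues(np.array(c["rvec"],float))[0];print(-R.T@np.ravel(c["tvec"]),R)
cv2.imwrite("pics/c.png",cv2.resize(im[225:315,215:355],None,fx=5,fy=5,interpolation=3))
cv2.imwrite("pics/w0.png",camera("wrist")[:,:,::-1])
E
```

```text
[[ 0.5066 -0.2147  0.03  ]
 [ 0.489  -0.4601  0.03  ]
 [ 0.3625 -0.4521  0.03  ]
 [ 0.3791 -0.2082  0.03  ]] [ 0.4343 -0.3338  0.03  ]
[[ 0.4336 -0.2743  0.041 ]
 [ 0.4291 -0.3914  0.041 ]]
((268.8876647949219, 173.43287658691406), (70.6622314453125, 72.65123748779297), 83.9909896850586) [[ 0.7001 -0.2192  0.02  ]
 [ 0.7128 -0.3704  0.02  ]
 [ 0.5636 -0.383   0.02  ]
 [ 0.5513 -0.2356  0.02  ]] [[ 0.631  -0.3021  0.02  ]]
can,tape,tin [[ 0.5105 -0.5574  0.05  ]
 [ 0.4019 -0.5846  0.05  ]
 [ 0.6065 -0.4728  0.05  ]]
[0.1492 0.5337 0.3839] [[ 0.3831  0.9237 -0.0004]
 [ 0.8966 -0.3717  0.2407]
 [ 0.2222 -0.0926 -0.9706]]
```

View pics/w0.png

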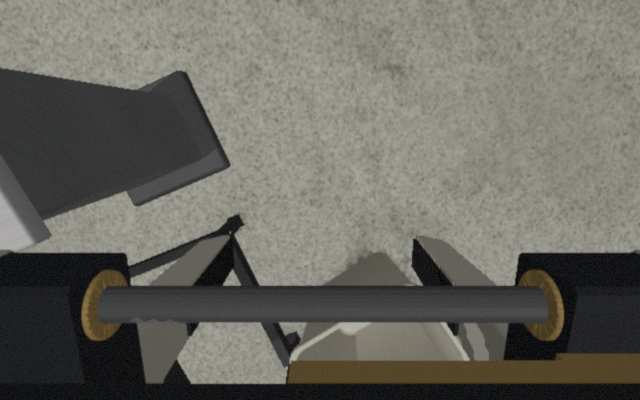

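View pics/c.png

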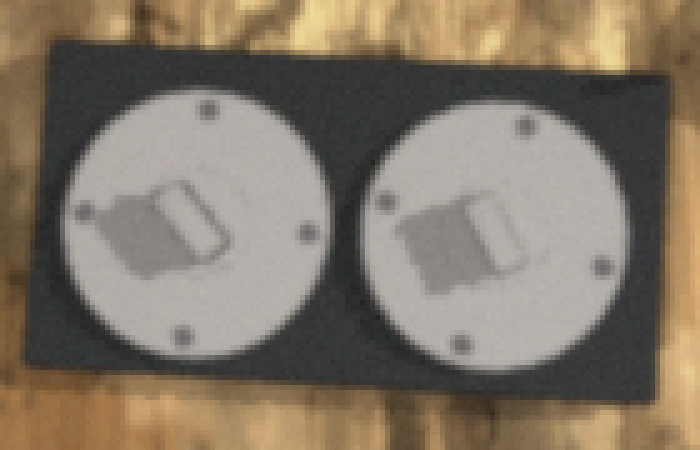

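The crop shows both ribs: left (172,188)-(218,255), right (480,200)-(512,268), roughly 34° and 25° yaw. Next, plan the approach.

```bash
cat >> h.py <<'E'
def yaw(q):
    w,x,y,z=q; return np.degrees(np.arctan2(2*(x*y+w*z),1-2*(y*y+z*z)))
def plan(tgt,dspin=0,n=1):
    o=get_obs();p=o["ee_pos"];y=yaw(o["tcp_rot"]);d=(np.array(tgt)-p)/n
    print("yaw",y,"p",p)
    for i in range(n):
        a=np.radians(y);X=np.array([np.cos(a),np.sin(a),0]);Y=np.array([np.sin(a),-np.cos(a),0])
        print(np.round([d@X*100,d@Y*100,-d[2]*100],2).tolist(),round(dspin/n,2)); y-=dspin/n
E
python3 -c "
from h import *
plan([.38,-.364,.25],127,16)"
```

```text
yaw 157.4373774455927 p [0.21077301 0.50757132 0.21800765]
[-3.07, -4.62, -0.2] 7.94
[-3.68, -4.16, -0.2] 7.94
[-4.21, -3.61, -0.2] 7.94
[-4.67, -2.99, -0.2] 7.94
[-5.04, -2.32, -0.2] 7.94
[-5.31, -1.6, -0.2] 7.94
[-5.48, -0.85, -0.2] 7.94
[-5.55, -0.09, -0.2] 7.94
[-5.51, 0.68, -0.2] 7.94
[-5.36, 1.44, -0.2] 7.94
[-5.11, 2.16, -0.2] 7.94
[-4.76, 2.85, -0.2] 7.94
[-4.32, 3.48, -0.2] 7.94
[-3.8, 4.04, -0.2] 7.94
[-3.21, 4.53, -0.2] 7.94
[-2.55, 4.93, -0.2] 7.94
```

Call:
{"fn": "jog_arm", "kwargs": {
  "targets": [
    {"delta_pos":[-3.1,-4.6,-0.2],"spin":8,"hand":-1},
    {"delta_pos":[-3.7,-4.2,-0.2],"spin":8,"hand":-1},
    {"delta_pos":[-4.2,-3.6,-0.2],"spin":8,"hand":-1},
    {"delta_pos":[-4.7,-3.0,-0.2],"spin":8,"hand":-1},
    {"delta_pos":[-5.0,-2.3,-0.2],"spin":8,"hand":-1},
    {"delta_pos":[-5.3,-1.6,-0.2],"spin":8,"hand":-1},
    {"delta_pos":[-5.5,-0.8,-0.2],"spin":8,"hand":-1},
    {"delta_pos":[-5.5,-0.1,-0.2],"spin":8,"hand":-1}
  ],
  "force": 20
}}

```text
clock: 1.15
ee_pos: [0.2945, 0.0708, 0.2348]
tcp_rot: [0.0, 0.687, 0.727, 0.0]
wrist_force: [1.0, -0.5, 0.1]
opening: 0.0178
gripper_force: 0.0
```

Call:
{"fn": "jog_arm", "kwargs": {
  "targets": [
    {"delta_pos":[-5.5,0.7,-0.2],"spin":8,"hand":-1},
    {"delta_pos":[-5.4,1.4,-0.2],"spin":8,"hand":-1},
    {"delta_pos":[-5.1,2.2,-0.2],"spin":8,"hand":-1},
    {"delta_pos":[-4.8,2.8,-0.2],"spin":8,"hand":-1},
    {"delta_pos":[-4.3,3.5,-0.2],"spin":8,"hand":-1},
    {"delta_pos":[-3.8,4.0,-0.2],"spin":8,"hand":-1},
    {"delta_pos":[-3.2,4.5,-0.2],"spin":8,"hand":-1},
    {"delta_pos":[-2.6,4.9,-0.2],"spin":8,"hand":-1}
  ]
}}

```text
clock: 2.15
ee_pos: [0.3727, -0.3661, 0.2504]
tcp_rot: [-0.0, 0.968, 0.252, 0.0]
wrist_force: [0.4, 1.1, 0.3]
opening: 0.0
gripper_force: 0.0
```

```bash
python3 - <<'E'
from h import *
im=camera("wrist")[:,:,::-1];cv2.imwrite("pics/w1.png",im);o=get_obs();print(o["ee_pos"],yaw(o["tcp_rot"]),o["joints"],o["clock"],o["wrist_force"])
import json;c=calibration("wrist");json.dump({k:np.array(v).tolist() for k,v in c.items()},open("w1.json","w"))
E
```

```text
[ 0.37327175 -0.37300408  0.24981792] 28.67612310006807 [-0.99512061  0.19658247  1.53872277 -0.00208623  1.40240235  0.07552507] 2.2 [ 2.14043233 -6.27576548  0.91858076]
```

View pics/w1.png

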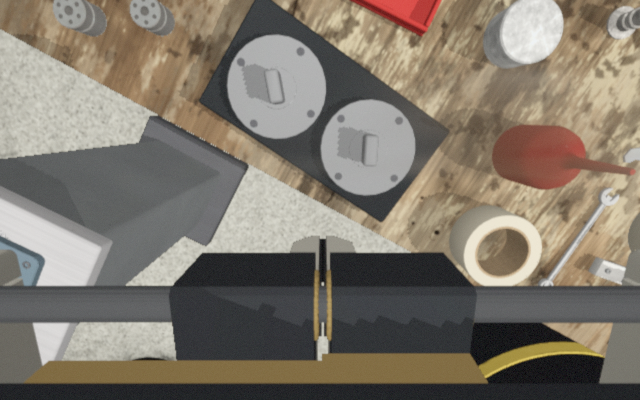

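The wrist view shows cover L at (276,87), cover R at (368,148), with ribs at (275,86) and (370,150), tape (495,247) and oil can (540,155).

```bash
python3 - <<'E'
from h import *
import json
np.set_printoptions(precision=4,suppress=True)
cal=json.load(open("w1.json"));im=cv2.imread("pics/w1.png")
hsv=cv2.cvtColor(im,cv2.COLOR_BGR2HSV)
m=((hsv[:,:,1]<45)&(hsv[:,:,2]>105)).astype(np.uint8)
for s in((276,87),(368,148)):
    k=np.zeros_like(m);cv2.circle(k,s,56,1,-1)
    c=max(cv2.findContours(m*k,0,1)[0],key=cv2.contourArea)
    W=ray("wrist",cv2.convexHull(c).reshape(-1,2),.041,cal)[:,:2]
    (x,y),r=cv2.minEnclosingCircle(W.astype(np.float32))
    A=np.c_[2*W,np.ones(len(W))];q=np.linalg.lstsq(A,(W**2).sum(1),rcond=None)[0]
    print("enc",x,y,r,"lsq",q[:2],np.sqrt(q[2]+q[:2]@q[:2]))
a=[im[y-40:y+40,x-40:x+40] for x,y in((276,87),(368,148))]
cv2.imwrite("pics/ribs.png",cv2.resize(np.hstack(a),None,fx=5,fy=5,interpolation=2))
E
```

```text
enc 0.43712079524993896 -0.2832653522491455 0.052052147686481476 lsq [ 0.4371 -0.2832] 0.051709631259268134
enc 0.4289896786212921 -0.39883726835250854 0.052182767540216446 lsq [ 0.429  -0.3988] 0.051838377480053495
```

View pics/ribs.png

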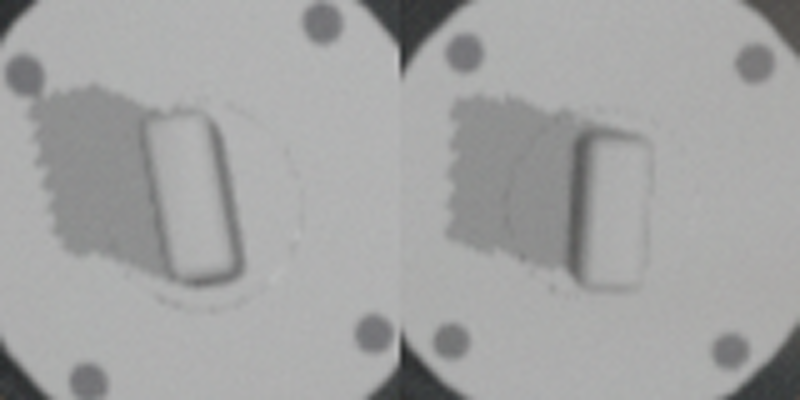

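```bash
cat >> h.py <<'E'
def covers(im,cal,seeds,rad=56):
    hsv=cv2.cvtColor(im,cv2.COLOR_BGR2HSV); m=((hsv[:,:,1]<45)&(hsv[:,:,2]>105)).astype(np.uint8)
    for s in seeds:
        k=np.zeros_like(m);cv2.circle(k,s,rad,1,-1)
        c=max(cv2.findContours(m*k,0,1)[0],key=cv2.contourArea)
        print("disc",cv2.minEnclosingCircle(ray("wrist",cv2.convexHull(c).reshape(-1,2),.041,cal)[:,:2].astype(np.float32)))
E
python3 - <<'E'
from h import *
import json
im=np.ascontiguousarray(camera("wrist")[:,:,::-1]);cal=calibration("wrist");o=get_obs();print(o["ee_pos"],yaw(o["tcp_rot"]),o["clock"],o["wrist_force"])
cal1=json.load(open("w1.json"))
im0=cv2.imread("pics/w1.png")
r=cv2.phaseCorrelate(np.float64(im0[20:200,200:450,1]),np.float64(im[20:200,200:450,1]))[0];print("shift",r)
covers(im,cal,[(int(276+r[0]),int(87+r[1])),(int(368+r[0]),int(148+r[1]))])
for ox,oy,pts in((236,47,[(177,114),(204,275)]),(328-80,108,[(618,140),(614,286)])):
    P=ray("wrist",np.array(pts)/5+[ox,oy]+np.array(r),.066,cal);d=P[0]-P[1];print(P.mean(0),np.hypot(*d[:2]),np.degrees(np.arctan2(d[1],d[0])))
E
```

```text
[ 0.37270699 -0.36931921  0.24947505] 29.08300192404028 2.25 [-0.01481003 -0.72214103  0.05676115]
shift (-7.411709786527467, -3.3800207873811843)
disc ((0.4341290295124054, -0.26969844102859497), 0.052198562771081924)
disc ((0.4279387593269348, -0.38580167293548584), 0.052148185670375824)
[ 0.43521023 -0.27190531  0.066     ] 0.029850094015469154 36.97189029052506
[ 0.42772172 -0.38605156  0.066     ] 0.029301320909976118 29.220312816205507
```

Call:
{"fn": "jog_arm", "kwargs": {
  "targets": [
    {"delta_pos":[0,0,0],"spin":0,"hand":-1},
    {"delta_pos":[0,0,0],"spin":0,"hand":-1},
    {"delta_pos":[0,0,0],"spin":0,"hand":-1},
    {"delta_pos":[0,0,0],"spin":0,"hand":-1}
  ]
}}

```text
clock: 2.75
ee_pos: [0.3728, -0.3636, 0.2511]
tcp_rot: [0.0, 0.967, 0.255, 0.0]
wrist_force: [-0.4, -0.2, 0.5]
opening: 0.0005
gripper_force: 0.0
```

```bash
python3 - <<'E'
from h import *
import json
cal=calibration("wrist");im=np.ascontiguousarray(camera("wrist")[:,:,::-1]);o=get_obs();print(o["ee_pos"],yaw(o["tcp_rot"]),o["clock"],o["wrist_force"])
im0=cv2.imread("pics/w1.png")
r=cv2.phaseCorrelate(np.float64(im0[20:200,200:450,1]),np.float64(im[20:200,200:450,1]))[0];print("shift",r)
covers(im,cal,[(int(276+r[0]),int(87+r[1])),(int(368+r[0]),int(148+r[1]))])
for ox,oy,pts in((236,47,[(177,114),(204,275)]),(328-80,108,[(618,140),(614,286)])):
    P=ray("wrist",np.array(pts)/5+[ox,oy]+np.array(r),.066,cal);d=P[0]-P[1];print(P.mean(0),np.hypot(*d[:2]),np.degrees(np.arctan2(d[1],d[0])))
plan([.463,-.370,.06],0,4)
E
```

```text
[ 0.37281058 -0.36376487  0.25106386] 29.490598899534955 2.8 [0.96197563 0.33179924 0.68651592]
shift (1.9397730251083516, 1.2458828407239508)
disc ((0.435657799243927, -0.2745760381221771), 0.052118487656116486)
disc ((0.42864736914634705, -0.3904750943183899), 0.052233126014471054)
[ 0.43551315 -0.27525167  0.066     ] 0.03021255653157182 37.7388956135046
[ 0.42883656 -0.39082557  0.066     ] 0.029630743053038287 30.015341824257447
yaw 29.490598899534955 p [ 0.37281058 -0.36376487  0.25106386]
[1.89, 1.25, 4.78] 0.0
[1.89, 1.25, 4.78] 0.0
[1.89, 1.25, 4.78] 0.0
[1.89, 1.25, 4.78] 0.0
```

Call:
{"fn": "jog_arm", "kwargs": {
  "targets": [
    {"delta_pos":[1.5,1.0,2],"spin":0,"hand":-1},
    {"delta_pos":[2.0,1.3,4],"spin":0,"hand":-1},
    {"delta_pos":[2.0,1.3,4],"spin":0,"hand":-1},
    {"delta_pos":[1.5,0.9,3],"spin":0,"hand":-1},
    {"delta_pos":[0.6,0.5,2.0],"spin":0,"hand":-1},
    {"delta_pos":[0,0,2],"spin":0,"hand":-1},
    {"delta_pos":[0,0,1.2],"spin":0,"hand":-1},
    {"delta_pos":[0,0,0.8],"spin":0,"hand":-1}
  ]
}}

```text
clock: 3.8
ee_pos: [0.4633, -0.3707, 0.0606]
tcp_rot: [0.0, 0.967, 0.254, 0.0]
wrist_force: [0.4, 0.4, 0.9]
opening: 0.0004
gripper_force: 0.0
```

Call:
{"fn": "jog_arm", "kwargs": {
  "targets": [
    {"delta_pos":[0,0,0.2],"spin":0,"hand":-1},
    {"delta_pos":[0,0,0],"spin":0,"hand":-1},
    {"delta_pos":[0,0,0],"spin":0,"hand":-1},
    {"delta_pos":[0,0,0],"spin":0,"hand":-1}
  ]
}}

```text
clock: 4.3
ee_pos: [0.4636, -0.3708, 0.0592]
tcp_rot: [0.0, 0.967, 0.254, 0.0]
wrist_force: [-0.2, -0.4, -0.5]
opening: 0.0003
gripper_force: 0.0
```

Position is right on the R cover's + end; approach.

Call:
{"fn": "jog_arm", "kwargs": {
  "targets": [
    {"delta_pos":[0,0,0.6],"spin":0,"hand":-1},
    {"delta_pos":[0,0,0.5],"spin":0,"hand":-1},
    {"delta_pos":[0,0,0.3],"spin":0,"hand":-1},
    {"delta_pos":[0,0,0.1],"spin":0,"hand":-1},
    {"delta_pos":[0,0,0.1],"spin":0,"hand":-1},
    {"delta_pos":[0,0,0],"spin":0,"hand":-1},
    {"delta_pos":[0,0,0],"spin":0,"hand":-1}
  ]
}}

```text
clock: 5.18
ee_pos: [0.4635, -0.3706, 0.0428]
tcp_rot: [0.0, 0.967, 0.254, 0.0]
wrist_force: [0.6, -0.6, -0.1]
opening: 0.0005
gripper_force: 0.0
```

Call:
{"fn": "jog_arm", "kwargs": {
  "targets": [
    {"delta_pos":[0,0,0.05],"spin":0,"hand":-1},
    {"delta_pos":[0,0,0.05],"spin":0,"hand":-1},
    {"delta_pos":[0,0,0.05],"spin":0,"hand":-1},
    {"delta_pos":[0,0,0.05],"spin":0,"hand":-1},
    {"delta_pos":[0,0,0],"spin":0,"hand":-1}
  ]
}}

```text
clock: 5.8
ee_pos: [0.4635, -0.3706, 0.0413]
tcp_rot: [0.0, 0.967, 0.254, 0.0]
wrist_force: [-1.7, 1.2, 4.7]
opening: 0.001
gripper_force: 2.6
```

Call:
{"fn": "jog_arm", "kwargs": {
  "targets": [
    {"delta_pos":[0,0,0.05],"spin":0,"hand":-1},
    {"delta_pos":[0,0,0],"spin":0,"hand":-1}
  ]
}}

```text
clock: 6.05
ee_pos: [0.4635, -0.3706, 0.0413]
tcp_rot: [0.0, 0.967, 0.254, 0.0]
wrist_force: [-2.0, 2.4, 8.0]
opening: 0.0008
gripper_force: 4.3
```

R's + end stays rigid at 8 N. Go to its − end.

Call:
{"fn": "jog_arm", "kwargs": {
  "targets": [
    {"delta_pos":[0,0,-1.5],"spin":0,"hand":-1},
    {"delta_pos":[0,0,-3],"spin":0,"hand":-1},
    {"delta_pos":[-2.5,0,0],"spin":0,"hand":-1},
    {"delta_pos":[-3,0,0],"spin":0,"hand":-1},
    {"delta_pos":[-2.5,0,0],"spin":0,"hand":-1},
    {"delta_pos":[0,0,1.5],"spin":0,"hand":-1},
    {"delta_pos":[0,0,1.5],"spin":0,"hand":-1},
    {"delta_pos":[0,0,0.8],"spin":0,"hand":-1}
  ]
}}

```text
clock: 7.05
ee_pos: [0.3939, -0.4086, 0.0454]
tcp_rot: [-0.001, 0.967, 0.254, -0.0]
wrist_force: [0.1, -0.1, 0.3]
opening: 0.0004
gripper_force: 0.0
```

Call:
{"fn": "jog_arm", "kwargs": {
  "targets": [
    {"delta_pos":[0,0,0.3],"spin":0,"hand":-1},
    {"delta_pos":[0,0,0.1],"spin":0,"hand":-1},
    {"delta_pos":[0,0,0],"spin":0,"hand":-1},
    {"delta_pos":[0,0,0],"spin":0,"hand":-1}
  ]
}}

```text
clock: 7.55
ee_pos: [0.394, -0.4101, 0.0436]
tcp_rot: [0.0, 0.967, 0.254, 0.0]
wrist_force: [-0.3, 0.2, -0.2]
opening: 0.0004
gripper_force: 0.0
```

Call:
{"fn": "jog_arm", "kwargs": {
  "targets": [
    {"delta_pos":[0,0,0.1],"spin":0,"hand":-1},
    {"delta_pos":[0,0,0.05],"spin":0,"hand":-1},
    {"delta_pos":[0,0,0.05],"spin":0,"hand":-1},
    {"delta_pos":[0,0,0.05],"spin":0,"hand":-1},
    {"delta_pos":[0,0,0],"spin":0,"hand":-1}
  ]
}}

```text
clock: 8.18
ee_pos: [0.3937, -0.4099, 0.0413]
tcp_rot: [0.0, 0.967, 0.254, -0.0]
wrist_force: [-1.1, 1.2, 5.7]
opening: 0.0003
gripper_force: 2.8
```

Call:
{"fn": "jog_arm", "kwargs": {
  "targets": [
    {"delta_pos":[0,0,0.05],"spin":0,"hand":-1},
    {"delta_pos":[0,0,0],"spin":0,"hand":-1}
  ]
}}

```text
clock: 8.43
ee_pos: [0.3938, -0.4099, 0.0413]
tcp_rot: [0.0, 0.967, 0.254, 0.0]
wrist_force: [-1.1, 3.2, 8.8]
opening: 0.0005
gripper_force: 4.6
```

```bash
python3 - <<'E'
from h import *
plan([.4356-.040*np.cos(np.radians(37.6)),-.2748-.040*np.sin(np.radians(37.6)),.09],-8,4)
a=np.radians(37.6);print(.4356-.04*np.cos(a),-.2748-.04*np.sin(a),.4356+.04*np.cos(a),-.2748+.04*np.sin(a))
E
```

```text
yaw 29.446293368312105 p [ 0.39376964 -0.40987728  0.04128142]
[1.58, -2.28, -1.22] -2.0
[1.66, -2.23, -1.22] -2.0
[1.74, -2.17, -1.22] -2.0
[1.81, -2.11, -1.22] -2.0
0.4039084142657924 -0.29920580655605067 0.4672915857342076 -0.2503941934439493
```

R is rigid at both ends, so L is the warped one. Go to L's − end.

Call:
{"fn": "jog_arm", "kwargs": {
  "targets": [
    {"delta_pos":[0,0,-2.0],"spin":0,"hand":-1},
    {"delta_pos":[0,0,-3],"spin":0,"hand":-1},
    {"delta_pos":[1.6,-2.3,0],"spin":-2,"hand":-1},
    {"delta_pos":[1.7,-2.2,0],"spin":-2,"hand":-1},
    {"delta_pos":[1.7,-2.2,0],"spin":-2,"hand":-1},
    {"delta_pos":[1.8,-2.1,0],"spin":-2,"hand":-1},
    {"delta_pos":[0,0,1.5],"spin":0,"hand":-1},
    {"delta_pos":[0,0,1.5],"spin":0,"hand":-1}
  ]
}}

```text
clock: 9.43
ee_pos: [0.4041, -0.2998, 0.0593]
tcp_rot: [0.0, 0.947, 0.321, 0.0]
wrist_force: [0.5, -0.3, -0.8]
opening: 0.0005
gripper_force: 0.0
```

Call:
{"fn": "jog_arm", "kwargs": {
  "targets": [
    {"delta_pos":[0,0,1],"spin":0,"hand":-1},
    {"delta_pos":[0,0,0.6],"spin":0,"hand":-1},
    {"delta_pos":[0,0,0],"spin":0,"hand":-1},
    {"delta_pos":[0,0,0],"spin":0,"hand":-1}
  ]
}}

```text
clock: 9.93
ee_pos: [0.4041, -0.2995, 0.0443]
tcp_rot: [0.0, 0.947, 0.321, 0.0]
wrist_force: [0.3, -0.3, 0.3]
opening: 0.0003
gripper_force: 0.0
```

Call:
{"fn": "jog_arm", "kwargs": {
  "targets": [
    {"delta_pos":[0,0,0.1],"spin":0,"hand":-1},
    {"delta_pos":[0,0,0.05],"spin":0,"hand":-1},
    {"delta_pos":[0,0,0.05],"spin":0,"hand":-1},
    {"delta_pos":[0,0,0.05],"spin":0,"hand":-1},
    {"delta_pos":[0,0,0],"spin":0,"hand":-1}
  ]
}}

```text
clock: 10.55
ee_pos: [0.404, -0.299, 0.0416]
tcp_rot: [-0.0, 0.947, 0.321, -0.0]
wrist_force: [0.2, 0.1, 0.5]
opening: 0.0006
gripper_force: 0.0
```

Call:
{"fn": "jog_arm", "kwargs": {
  "targets": [
    {"delta_pos":[0,0,0.05],"spin":0,"hand":-1},
    {"delta_pos":[0,0,0.05],"spin":0,"hand":-1},
    {"delta_pos":[0,0,0],"spin":0,"hand":-1}
  ]
}}

```text
clock: 10.92
ee_pos: [0.404, -0.2991, 0.0413]
tcp_rot: [0.0, 0.947, 0.321, 0.0]
wrist_force: [-1.9, 1.5, 6.7]
opening: 0.0005
gripper_force: 3.2
```

Call:
{"fn": "jog_arm", "kwargs": {
  "targets": [
    {"delta_pos":[0,0,0.05],"spin":0,"hand":-1},
    {"delta_pos":[0,0,0],"spin":0,"hand":-1}
  ]
}}

```text
clock: 11.18
ee_pos: [0.404, -0.2991, 0.0412]
tcp_rot: [0.0, 0.947, 0.321, 0.0]
wrist_force: [-3.1, 2.9, 10.9]
opening: 0.0006
gripper_force: 5.5
```

L− is rigid too; the remaining one is L+.

Call:
{"fn": "jog_arm", "kwargs": {
  "targets": [
    {"delta_pos":[0,0,-1.5],"spin":0,"hand":-1},
    {"delta_pos":[0,0,-3],"spin":0,"hand":-1},
    {"delta_pos":[2.5,0,0],"spin":0,"hand":-1},
    {"delta_pos":[3,0,0],"spin":0,"hand":-1},
    {"delta_pos":[2.5,0,0],"spin":0,"hand":-1},
    {"delta_pos":[0,0,1.5],"spin":0,"hand":-1},
    {"delta_pos":[0,0,1.5],"spin":0,"hand":-1},
    {"delta_pos":[0,0,0.8],"spin":0,"hand":-1}
  ]
}}

```text
clock: 12.18
ee_pos: [0.4661, -0.2503, 0.0455]
tcp_rot: [-0.001, 0.947, 0.321, -0.001]
wrist_force: [-0.2, 0.7, 0.2]
opening: 0.0006
gripper_force: 0.0
```

Call:
{"fn": "jog_arm", "kwargs": {
  "targets": [
    {"delta_pos":[0,0,0.3],"spin":0,"hand":-1},
    {"delta_pos":[0,0,0.1],"spin":0,"hand":-1},
    {"delta_pos":[0,0,0],"spin":0,"hand":-1},
    {"delta_pos":[0,0,0],"spin":0,"hand":-1}
  ]
}}

```text
clock: 12.68
ee_pos: [0.4677, -0.2507, 0.0435]
tcp_rot: [0.0, 0.947, 0.321, 0.0]
wrist_force: [-0.2, 0.4, -0.0]
opening: 0.0005
gripper_force: 0.0
```

Call:
{"fn": "jog_arm", "kwargs": {
  "targets": [
    {"delta_pos":[0,0,0.1],"spin":0,"hand":-1},
    {"delta_pos":[0,0,0.05],"spin":0,"hand":-1},
    {"delta_pos":[0,0,0.05],"spin":0,"hand":-1},
    {"delta_pos":[0,0,0.05],"spin":0,"hand":-1},
    {"delta_pos":[0,0,0],"spin":0,"hand":-1}
  ]
}}

```text
clock: 13.3
ee_pos: [0.4677, -0.2503, 0.0407]
tcp_rot: [0.0, 0.947, 0.321, 0.0]
wrist_force: [0.7, 1.7, 0.9]
opening: 0.0001
gripper_force: 0.6
```

It is giving way. Continue down.

Call:
{"fn": "jog_arm", "kwargs": {
  "targets": [
    {"delta_pos":[0,0,0.05],"spin":0,"hand":-1},
    {"delta_pos":[0,0,0.05],"spin":0,"hand":-1},
    {"delta_pos":[0,0,0.05],"spin":0,"hand":-1},
    {"delta_pos":[0,0,0],"spin":0,"hand":-1}
  ]
}}

```text
clock: 13.8
ee_pos: [0.4677, -0.2505, 0.0392]
tcp_rot: [0.0, 0.947, 0.321, 0.0]
wrist_force: [1.5, 1.8, 2.7]
opening: 0.0007
gripper_force: 0.9
```

Call:
{"fn": "jog_arm", "kwargs": {
  "targets": [
    {"delta_pos":[0,0,0.05],"spin":0,"hand":-1},
    {"delta_pos":[0,0,0.05],"spin":0,"hand":-1},
    {"delta_pos":[0,0,0],"spin":0,"hand":-1}
  ]
}}

```text
clock: 14.18
ee_pos: [0.4677, -0.2504, 0.0389]
tcp_rot: [0.0, 0.947, 0.321, 0.0]
wrist_force: [0.5, 1.9, 8.3]
opening: 0.0005
gripper_force: 4.0
```

It bears at 38.9 mm (2.4 mm down, 8 N): fully rocked. Hold, then rise and measure again from the rest pose before grasping.

Call:
{"fn": "jog_arm", "kwargs": {
  "targets": [
    {"delta_pos":[0,0,0],"spin":0,"hand":-1},
    {"delta_pos":[0,0,0],"spin":0,"hand":-1},
    {"delta_pos":[0,0,0],"spin":0,"hand":-1},
    {"delta_pos":[0,0,0],"spin":0,"hand":-1}
  ]
}}

```text
clock: 14.68
ee_pos: [0.4677, -0.2504, 0.0389]
tcp_rot: [0.0, 0.947, 0.321, 0.0]
wrist_force: [1.1, 2.7, 8.1]
opening: 0.0006
gripper_force: 3.9
```

Call:
{"fn": "jog_arm", "kwargs": {
  "targets": [
    {"delta_pos":[0,0,-0.2],"spin":0,"hand":-1},
    {"delta_pos":[0,0,-0.4],"spin":0,"hand":-1},
    {"delta_pos":[0,0,-3.5],"spin":0,"hand":-1},
    {"delta_pos":[-2.5,0,-3],"spin":0,"hand":0},
    {"delta_pos":[-3,0,-2],"spin":0,"hand":0},
    {"delta_pos":[-3,0,-1],"spin":0,"hand":0},
    {"delta_pos":[-1.5,0,0],"spin":0,"hand":0},
    {"delta_pos":[0,0,0],"spin":0,"hand":0}
  ]
}}

```text
clock: 15.68
ee_pos: [0.3874, -0.3113, 0.1386]
tcp_rot: [-0.001, 0.947, 0.32, -0.0]
wrist_force: [0.3, 0.1, -0.8]
opening: 0.0443
gripper_force: 0.0
```

Call:
{"fn": "jog_arm", "kwargs": {
  "targets": [
    {"delta_pos":[0,0,0],"spin":0,"hand":0},
    {"delta_pos":[0,0,0],"spin":0,"hand":0},
    {"delta_pos":[0,0,0],"spin":0,"hand":0},
    {"delta_pos":[0,0,0],"spin":0,"hand":0}
  ]
}}

```text
clock: 16.18
ee_pos: [0.3884, -0.3109, 0.139]
tcp_rot: [-0.0, 0.947, 0.321, -0.0]
wrist_force: [-1.0, -1.0, 0.3]
opening: 0.0464
gripper_force: 0.0
```

```bash
python3 - <<'E'
from h import *
cal=calibration("wrist");im=np.ascontiguousarray(camera("wrist")[:,:,::-1]);cv2.imwrite("pics/w2.png",im);o=get_obs();print(o["ee_pos"],yaw(o["tcp_rot"]),o["clock"],o["wrist_force"])
c=cal;R=cv2.Rodrigues(np.array(c["rvec"],float))[0]
print(cv2.projectPoints(np.array([[.4356,-.2748,.041]]),R,np.array(c["tvec"],float),np.array(c["mtx"]),None)[0])
E
```

```text
[ 0.38831923 -0.31098946  0.13907109] 37.46648115322676 16.225 [ 0.5229315   0.29043473 -0.17247755]
[[[323.45678123 130.24528416]]]
```

View pics/w2.png

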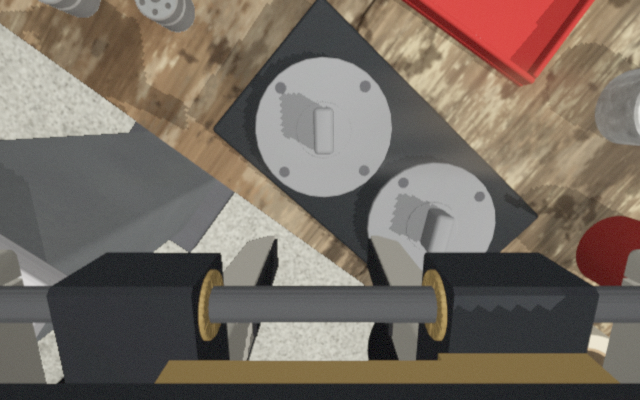

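The wrist view shows cover L's disc centred at (324,127), its rib at (324,130) nearly upright in the picture; cover R and everything else are in place.

```bash
python3 - <<'E'
from h import *
im=cv2.imread("pics/w2.png");cal=calibration("wrist")
covers(im,cal,[(324,127)],74)
P=ray("wrist",[[323.5,109],[324.5,154]],.066,cal);d=P[0]-P[1];print(P.mean(0),np.degrees(np.arctan2(d[1],d[0])))
plan([.4358,-.2750,.139],0,3)
E
```

```text
disc ((0.43563321232795715, -0.2747640311717987), 0.05199194326996803)
[ 0.4354202  -0.27540249  0.066     ] 38.87346093893943
yaw 37.46648115322676 p [ 0.38831923 -0.31098946  0.13907109]
[1.99, 0.01, 0.0] 0.0
[1.99, 0.01, 0.0] 0.0
[1.99, 0.01, 0.0] 0.0
```

Call:
{"fn": "jog_arm", "kwargs": {
  "targets": [
    {"delta_pos":[2,0,0],"spin":0,"hand":0},
    {"delta_pos":[2.5,0,0],"spin":0,"hand":0},
    {"delta_pos":[1.5,0,0],"spin":-0.5,"hand":0},
    {"delta_pos":[0,0,2],"spin":0,"hand":0},
    {"delta_pos":[0,0,3],"spin":0,"hand":0},
    {"delta_pos":[0,0,2],"spin":0,"hand":0},
    {"delta_pos":[0,0,0.5],"spin":0,"hand":0},
    {"delta_pos":[0,0,0],"spin":0,"hand":0}
  ]
}}

```text
clock: 17.23
ee_pos: [0.4359, -0.2749, 0.0643]
tcp_rot: [-0.0, 0.946, 0.325, -0.0]
wrist_force: [-0.1, 0.4, 0.4]
opening: 0.0464
gripper_force: 0.0
```

Call:
{"fn": "jog_arm", "kwargs": {
  "targets": [
    {"delta_pos":[0,0,1],"spin":0,"hand":0},
    {"delta_pos":[0,0,0.6],"spin":0,"hand":0},
    {"delta_pos":[0,0,0.3],"spin":0,"hand":0},
    {"delta_pos":[0,0,0],"spin":0,"hand":0},
    {"delta_pos":[0,0,0],"spin":0,"hand":0},
    {"delta_pos":[0,0,0],"spin":0,"hand":0}
  ]
}}

```text
clock: 17.98
ee_pos: [0.4359, -0.2749, 0.0454]
tcp_rot: [0.0, 0.946, 0.325, 0.0]
wrist_force: [-0.0, 0.2, 0.4]
opening: 0.0467
gripper_force: 0.0
```

Call:
{"fn": "jog_arm", "kwargs": {
  "targets": [
    {"delta_pos":[0,0,0.15],"spin":0,"hand":0},
    {"delta_pos":[0,0,0],"spin":0,"hand":-0.5},
    {"delta_pos":[0,0,0],"spin":0,"hand":-0.8},
    {"delta_pos":[0,0,0],"spin":0,"hand":-1},
    {"delta_pos":[0,0,0],"spin":0,"hand":-1},
    {"delta_pos":[0,0,0],"spin":0,"hand":-1}
  ],
  "force": 30
}}

```text
clock: 18.73
ee_pos: [0.4358, -0.2748, 0.0437]
tcp_rot: [0.0, 0.946, 0.325, 0.0]
wrist_force: [-0.6, -0.2, -0.2]
opening: 0.0136
gripper_force: 30.0
```

Call:
{"fn": "jog_arm", "kwargs": {
  "targets": [
    {"delta_pos":[0,0,-0.3],"spin":0,"hand":-1},
    {"delta_pos":[0,0,-0.7],"spin":0,"hand":-1},
    {"delta_pos":[0,0,-1.5],"spin":0,"hand":-1},
    {"delta_pos":[0,0,-1.5],"spin":0,"hand":-1},
    {"delta_pos":[0,0,-1],"spin":0,"hand":-1},
    {"delta_pos":[0,0,0],"spin":0,"hand":-1},
    {"delta_pos":[0,0,0],"spin":0,"hand":-1}
  ]
}}

```text
clock: 19.6
ee_pos: [0.4355, -0.2745, 0.0935]
tcp_rot: [-0.0, 0.946, 0.325, -0.0]
wrist_force: [0.5, -0.8, -2.7]
opening: 0.0139
gripper_force: 30.0
```

```bash
python3 - <<'E'
from h import *
plan([.631,-.302,.10],0,8)
E
```

```text
yaw 37.938929940439785 p [ 0.43553175 -0.27449628  0.09347677]
[1.72, 1.77, -0.08] 0.0
[1.72, 1.77, -0.08] 0.0
[1.72, 1.77, -0.08] 0.0
[1.72, 1.77, -0.08] 0.0
[1.72, 1.77, -0.08] 0.0
[1.72, 1.77, -0.08] 0.0
[1.72, 1.77, -0.08] 0.0
[1.72, 1.77, -0.08] 0.0
```

Call:
{"fn": "jog_arm", "kwargs": {
  "targets": [
    {"delta_pos":[1.0,1.1,-0.1],"spin":0,"hand":-1},
    {"delta_pos":[2.0,2.0,-0.1],"spin":0,"hand":-1},
    {"delta_pos":[2.5,2.5,-0.1],"spin":0,"hand":-1},
    {"delta_pos":[2.5,2.5,-0.1],"spin":0,"hand":-1},
    {"delta_pos":[2.5,2.6,-0.1],"spin":0,"hand":-1},
    {"delta_pos":[2.0,2.1,-0.1],"spin":0,"hand":-1},
    {"delta_pos":[1.3,1.4,0],"spin":0,"hand":-1},
    {"delta_pos":[0,0,0],"spin":0,"hand":-1}
  ]
}}

```text
clock: 20.6
ee_pos: [0.6334, -0.3016, 0.0983]
tcp_rot: [-0.0, 0.946, 0.326, -0.0]
wrist_force: [-0.8, -0.4, -2.4]
opening: 0.0138
gripper_force: 30.0
```

Call:
{"fn": "jog_arm", "kwargs": {
  "targets": [
    {"delta_pos":[0,0,0],"spin":0,"hand":-1},
    {"delta_pos":[0,0,2],"spin":0,"hand":-1},
    {"delta_pos":[0,0,2.5],"spin":0,"hand":-1},
    {"delta_pos":[0,0,1.5],"spin":0,"hand":-1},
    {"delta_pos":[0,0,0.6],"spin":0,"hand":-1},
    {"delta_pos":[0,0,0],"spin":0,"hand":-1},
    {"delta_pos":[0,0,0],"spin":0,"hand":-1}
  ]
}}

```text
clock: 21.48
ee_pos: [0.6325, -0.3023, 0.0348]
tcp_rot: [0.001, 0.946, 0.325, 0.001]
wrist_force: [0.3, 1.0, -2.2]
opening: 0.0136
gripper_force: 30.0
```

```bash
python3 - <<'E'
from h import *
cv2.imwrite("pics/s3.png",camera("scene")[:,:,::-1][130:300,180:400].repeat(3,0).repeat(3,1))
E
```

```text
(no output)
```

View pics/s3.png

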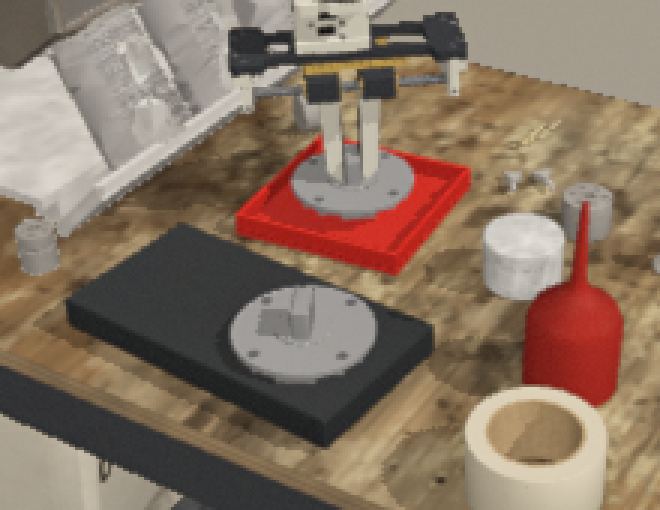

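The cover hangs level over the tray at crop pixel (353,180), clear of the walls; everything else is in place. Lower it and let go.

Call:
{"fn": "jog_arm", "kwargs": {
  "targets": [
    {"delta_pos":[0,0,0.6],"spin":0,"hand":-1},
    {"delta_pos":[0,0,0.5],"spin":0,"hand":-1},
    {"delta_pos":[0,0,0.2],"spin":0,"hand":-1},
    {"delta_pos":[0,0,0.1],"spin":0,"hand":-1},
    {"delta_pos":[0,0,0.1],"spin":0,"hand":-1},
    {"delta_pos":[0,0,0],"spin":0,"hand":-1},
    {"delta_pos":[0,0,0],"spin":0,"hand":-1}
  ]
}}

```text
clock: 22.4
ee_pos: [0.632, -0.3019, 0.0188]
tcp_rot: [0.0, 0.946, 0.325, 0.0]
wrist_force: [-0.5, 0.2, -2.6]
opening: 0.014
gripper_force: 30.0
```

Call:
{"fn": "jog_arm", "kwargs": {
  "targets": [
    {"delta_pos":[0,0,0.05],"spin":0,"hand":-1},
    {"delta_pos":[0,0,0],"spin":0,"hand":-1},
    {"delta_pos":[0,0,0],"spin":0,"hand":-1}
  ]
}}

```text
clock: 22.78
ee_pos: [0.632, -0.302, 0.0187]
tcp_rot: [0.0, 0.946, 0.325, 0.0]
wrist_force: [-1.4, 1.0, 3.3]
opening: 0.0134
gripper_force: 30.0
```

On the floor. Release and rise.

Call:
{"fn": "jog_arm", "kwargs": {
  "targets": [
    {"delta_pos":[0,0,-0.05],"spin":0,"hand":-0.5},
    {"delta_pos":[0,0,0],"spin":0,"hand":-0.3},
    {"delta_pos":[0,0,0],"spin":0,"hand":-0.3},
    {"delta_pos":[0,0,-0.5],"spin":0,"hand":-0.3},
    {"delta_pos":[0,0,-2],"spin":0,"hand":-0.3},
    {"delta_pos":[0,0,-4],"spin":0,"hand":-0.3},
    {"delta_pos":[0,0,-5],"spin":0,"hand":-0.3},
    {"delta_pos":[0,0,-5],"spin":0,"hand":-0.3}
  ]
}}

```text
clock: 23.78
ee_pos: [0.632, -0.3019, 0.187]
tcp_rot: [0.001, 0.946, 0.325, 0.001]
wrist_force: [-0.3, -0.9, 0.0]
opening: 0.0329
gripper_force: 0.0
```

Call:
{"fn": "jog_arm", "kwargs": {
  "targets": [
    {"delta_pos":[-4,0,0],"spin":0,"hand":-0.3},
    {"delta_pos":[-4,0,0],"spin":0,"hand":-0.3},
    {"delta_pos":[0,0,0],"spin":0,"hand":-0.3},
    {"delta_pos":[0,0,0],"spin":0,"hand":-0.3},
    {"delta_pos":[0,0,0],"spin":0,"hand":-0.3}
  ]
}}

```text
clock: 24.4
ee_pos: [0.5697, -0.3503, 0.184]
tcp_rot: [0.0, 0.946, 0.326, 0.0]
wrist_force: [0.8, -0.2, 0.1]
opening: 0.0325
gripper_force: 0.0
```

```bash
python3 - <<'E'
from h import *
cv2.imwrite("pics/s4.png",camera("scene")[:,:,::-1][130:300,180:400].repeat(3,0).repeat(3,1))
E
```

```text
(no output)
```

View pics/s4.png

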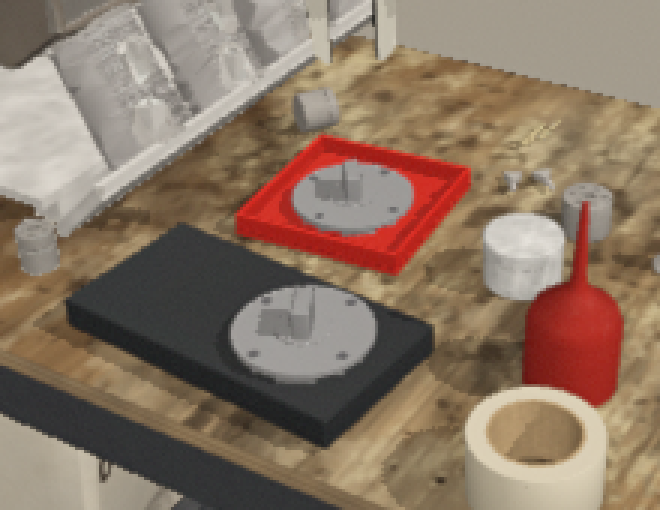

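The cover lies flat in the tray at (353,197), centred, rib up; the other remains on the plate at (303,332).

```bash
python3 -c "
from cell import finish_job
print(finish_job())"
```

```text
the job is handed in; nothing more can be done
None
```

I found the warped cover (the one on the left of the plate in the top camera view), held it rocked down at about 8 N, and laid it flat, rib up, in the red tray. The flat cover stayed on the surface plate, nothing else was visibly disturbed, and the job is handed in (no verdict was returned).

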